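# Load the medication tray and latch its keeper bar

### The job

Lay each weekly pill case, lid up, flat in the tray bay of its own colour, blue in blue and orange in orange. With both cases in, swing the steel keeper bar shut over them until it clicks home past the brass detent ball, and let go. Leave everything else on the sill where it stands.

Things in the scene. Friction and masses are not known exactly. Their poses are not given: they have to be found in the camera images.
- case_blue: loose weekly pill case, 96 (x) x 34 (y) x 40 (z) mm block, 120 g nominal, white body with a blue seven-flap lid on top; origin at the centre of its underside, x along its length, z up through the lid; either way round lengthwise is the same
- case_orange: the same pill case with an orange lid; same origin and axes
- tray: fixed beech board 12 mm thick, spanning -65 to +85 mm in x and -116 to +116 mm in y about its origin (at sill level). It carries two coloured bays side by side (centres at x = 0, y = +40 and -40 mm) and the keeper bar, hinged at its -y end
- bay_blue: fixed blue open-topped bay on the tray, outside 114 (x) x 52 (y) x 16 mm, walls 3 mm, inside 108 x 46 mm, inner floor 4 mm above its origin; origin at the centre of its underside, 12 mm above the sill; x lengthwise. A seated case has its underside 16 mm and its lid top 56 mm above the sill. Either bay may be at the tray's +y side
- bay_orange: the same bay in orange, on the other side of the tray
- keeper (a joint): angle of the keeper bar about its upright hinge, rad: 0 = shut (along the tray's +y, over both cases, at its stop), growing as it swings towards the tray's +x, up to 1.5. It stays where left, except that the sprung ball resists from about 0.12 to 0.06 (some 4 N at the tip) and below that drives it home to 0
- keeper_knob (a point): on the axis of the upright red knob on the keeper bar, 15 mm above the bar's top; y points along the bar to its tip. Knob 20 mm in diameter, 30 mm tall, 130 mm from the hinge axis, its top 103 mm above the sill. Bar 16 mm wide, 12 mm tall, underside 61 mm above the sill, 194 mm from hinge to tip
- keeper_hinge (a point): the point on the upright hinge axis at the bar's mid height, at x = +32, y = -92, z = 67 mm in the tray's frame; fixed to the tray and sharing its axes
- detent (a point): top of the sprung brass detent ball (16 mm diameter, 66 mm above the sill) at tray x = +43, y = +92 mm; it stands in a fixed steel catch block (x 23 to 59, y 82 to 108 mm, top 58 mm) with a 7 mm thick stop lug (x 16 to 23, top 77 mm)
- magnifier: bystander: steel-rimmed magnifier lying flat, lens 88 mm wide, handle along its -x, 174 mm in all, origin under the lens centre
- beech_box: bystander: shut beech box with a small metal latch, 112 x 162 x 75 mm, origin at its underside
- drops: bystander: amber bottle, 48 mm wide, 110 mm tall, origin at its underside
Mind the look-alikes: they are no part of the job. What is shaped like the case_blue but pink or turquoise is not meant.

How it is judged:
On the way, in this order (a step that is already met when the one before it is completed fails the run):
1. both cases lie flat in the bays of their own colour, the keeper bar still open (x of case_blue in the frame of bay_blue between -0.012 and 0.012 m and y of case_blue in the frame of bay_blue between -0.012 and 0.012 m and z of case_blue in the frame of bay_blue between 0 and 0.008 m and angle between each of case_blue, case_orange's own z axis and vertical below 0.1 rad and angle between the x axis of case_blue and the x axis of bay_blue, either way round below 0.2 rad and x of case_orange in the frame of bay_orange between -0.012 and 0.012 m and y of case_orange in the frame of bay_orange between -0.012 and 0.012 m and z of case_orange in the frame of bay_orange between 0 and 0.008 m and angle between the x axis of case_orange and the x axis of bay_orange, either way round below 0.2 rad and value of joint keeper above 0.2 rad), for 0.2 s.
2. the keeper bar is shut in its detent (value of joint keeper below 0.03 rad), for 0.2 s.
At the end, for the whole second after the job is handed in: Each case lies lid up on the floor of the bay of its own colour (within 12 mm of the bay's centre along and across, underside within 8 mm of the bay's underside, tilt under 0.1 rad, lengthwise within 0.2 rad), at rest (under 0.02 m/s), and the keeper bar is shut in its detent (under 0.03 rad) (x of case_blue in the frame of bay_blue between -0.012 and 0.012 m and y of case_blue in the frame of bay_blue between -0.012 and 0.012 m and z of case_blue in the frame of bay_blue between 0 and 0.008 m and angle between each of case_blue, case_orange's own z axis and vertical below 0.1 rad and angle between the x axis of case_blue and the x axis of bay_blue, either way round below 0.2 rad and x of case_orange in the frame of bay_orange between -0.012 and 0.012 m and y of case_orange in the frame of bay_orange between -0.012 and 0.012 m and z of case_orange in the frame of bay_orange between 0 and 0.008 m and angle between the x axis of case_orange and the x axis of bay_orange, either way round below 0.2 rad and linear speed of each of case_blue, case_orange below 0.02 m/s and value of joint keeper below 0.03 rad); the robot touches nothing.
It fails at once if a bystander (magnifier, beech box or amber bottle) is moved more than 30 mm (distance of any of magnifier, beech_box, drops from where it was at the start of the episode above 0.03 m).
It also fails if it takes over 62 s, if anything falls off the work surface, if the arm or the gripper's body presses on something with over 40 N, if the wrist force passes 120 N, or if a joint passes its speed limit or range.

### The arm

A 7-joint arm with a two-finger parallel gripper is mounted at the origin on the work surface. World frame = base frame: x ahead of the robot, y to its left, z up, the work surface at z = 0. Lengths are in m, angles in rad, forces in N, time in s.
With the tool pointing down it reaches from about 0.4 to 0.925 m from the base axis. Payload 5.6 kg.
Tool frame: the origin (TCP) lies midway between the tips of the shut fingers; the grasp point (between the pads) lies 19 mm behind it (ctrl.grip_depth is the distance from the TCP to the grasp point, in m); z points along the fingers, y is the line along which they close (so a half turn about z gives the same grasp; the last joint's range is limited). The gripper opens to 85 mm and grips with 20 to 120 N. Pads are 22 mm wide; open, the fingers measure 114 mm over their backs; the gripper's body (76 mm by 85 mm) begins 54 mm behind the grasp point. The pads swing forward as they close: fully open they stand 13 mm farther back than shut.
Start: joints at [1.283, 0.468, -0.012, 1.603, 0.006, 1.071, -0.056], TCP at [0.157, -0.631, 0.231] pointing down, gripper open.
Joint ranges: [-2.53, 2.53], [-0.31, 2.02], [-1.57, 1.55], [0.28, 2.44], [-1.29, 4.43], [0.15, 1.84], [-2.92, 2.92]. Speed limits (rad/s): [2.57, 2.57, 3.14, 3.14, 3.14, 3.14, 3.14].

### API

Orientations are given as a unit quaternion [w, x, y, z].
In Python, from station import ctrl gives the robot as it stands.
- The arm moves only by the tool step_arm, never from a script. Its argument "deltas" is a list of rows, each an object with "dp": the shift along the tool's x, y, z scaled (see below), a list of three; "delta_rot": the turn, a rotation vector about the tool's x, y, z scaled (see below), a list of three; "gripper": the opening, from 0 (shut) to 1 (fully open). A call has 1 to 10 rows; each row shifts and turns the commanded pose from where the row before left it, along the tool's axes as they then stand; what a row does not reach is not made up. The controller multiplies each number of a shift by 0.08 m and each number of a turn by pi/4 rad. A row lasts 1/10 s, in which the tool goes at most 50 mm and 8.59 degrees, less where a joint would pass 70% of its speed; a pose out of reach is approached as far as the arm can. A call with a number of a shift or a turn outside -1 to 1 is refused whole. A call with a gripper value outside its range is refused whole. The fingers move at their own pace and stop on an object; "grip_force" is the grip in N (left out, the last holds). Time passes only in rows, so rows that do not move let the fingers close. It gives the time, the measured TCP pose, the force, the opening and the grip force at its end, in the units of the state.
- ctrl.get_state(): the state, without advancing time (a new reading comes with each control period).
- ctrl.grab_frame(name): name is "side" or "top" or "wrist"; returns a dict with "frame" (420x560x3 uint8, blue, green, red), "K" (3x3 intrinsics, pixels), "distortion" ([k1, k2, p1, p2, k3] as OpenCV has them; the pictures are not rectified), "eye" and "orientation" of the camera in the world; the wrist camera has in their place "hand_eye" (4x4, takes a point from camera to tool coordinates, whose origin is the TCP and whose axes are the flange's). Camera axes: x right, y up, looking along -z (the intrinsics and any distortion apply to the point x, -y, -z); pixel columns grow to the right and rows downward; lengths in m; the calibration is good to about 2 mm. A picture is of the moment at which its call begins: read the wrist's pose just before it. There is no depth.
- ctrl.finish_job(): hands the job in; it is judged then, once.
The state is a dict: "time": time; "joints": joint angles; "joint_velocities": joint speeds; "joint_efforts": joint torques, N m; "tool_pos": TCP position; "tcp_rot": TCP orientation; "ft_force": force on the tool from outside, world axes, zero at the start; "moment": the same for the moment, N m; "width": finger opening in m; "grasp_force": force on a finger pad.
Only numpy, scipy, OpenCV 4.12 (cv2) and the standard library are available. Lean on these libraries where they do the work, as an engineer would, in place of code of your own. Each camera call takes 0.05 s, during which the arm holds its last target. There are 200 camera calls.

## Working session

There is one attempt and no reset: what is moved stays moved. The work goes in short steps, Python scripts to look and compute and a tool call to move; the robot and the scene stay as the last step left them, time stands still between calls to the robot, and variables do not carry over. Pictures are saved under pics/ and viewed, at most 12 in all, crops included, and the job is handed in when it is done.

Besides the shell and the picture viewer there is one more tool, called after "Call:" in YAML: its name, and indented under it one key for each argument. step_arm: Moves the arm, as the interface text tells. Shifts and turns lie within -1 to 1; 1 stands for 0.08 m of shift or pi/4 rad of turn. Its arguments: {"type":"object","properties":{"deltas":{"type":"array","items":{"type":"object","properties":{"dp":{"type":"array","items":{"type":"number"}},"delta_rot":{"type":"array","items":{"type":"number"}},"gripper":{"type":"number"}}}},"grip_force":{"type":"number"}},"required":["deltas"]}

```bash
ls && mkdir -p pics && cat > h.py <<'E'
import numpy as np, cv2, json
from scipy.spatial.transform import Rotation as R
from station import ctrl
def Rq(q): return R.from_quat([q[1],q[2],q[3],q[0]])
def grab(n,f):
    s=ctrl.get_state(); d=ctrl.grab_frame(n); cv2.imwrite(f'pics/{f}.png',d['frame'])
    if 'hand_eye' in d:
        H=np.array(d['hand_eye']); T=np.eye(4); T[:3,:3]=Rq(s['tool_pos'] and s['tcp_rot']).as_matrix() if 0 else Rq(s['tcp_rot']).as_matrix(); T[:3,3]=s['tool_pos']; T=T@H
    else:
        T=np.eye(4); T[:3,:3]=Rq(d['orientation']).as_matrix(); T[:3,3]=d['eye']
    c=dict(K=np.array(d['K']).tolist(),D=np.array(d['distortion']).tolist(),T=T.tolist()); json.dump(c,open(f'pics/{f}.json','w')); return d['frame']
def cam(f): 
    c=json.load(open(f'pics/{f}.json')); return [np.array(c[k],float) for k in 'KDT']
def ray(f,px):
    K,D,T=cam(f); p=cv2.undistortPoints(np.array(px,float).reshape(-1,1,2),K,D)[:,0]
    v=np.c_[p[:,0],-p[:,1],-np.ones(len(p))]@T[:3,:3].T; return T[:3,3],v
def atz(f,px,z):
    e,v=ray(f,px); z=np.broadcast_to(z,len(v)); return e+v*((z-e[2])/v[:,2])[:,None]
def proj(f,P):
    K,D,T=cam(f); q=(np.array(P,float).reshape(-1,3)-T[:3,3])@T[:3,:3]; q=q*[1,-1,-1]
    return cv2.projectPoints(q,np.zeros(3),np.zeros(3),K,D)[0][:,0]
E
python3 - <<'E'
from h import *
for n in('top','side'): grab(n,n+'0'); print(n,cam(n+'0')[2][:3].round(3).tolist())
s=ctrl.get_state(); print({k:np.round(v,3).tolist() for k,v in s.items()})
E
```

```text
pics
top [[-0.013, 0.988, -0.153, 0.227], [-1.0, -0.013, 0.004, 0.014], [0.002, 0.153, 0.988, 1.658]]
side [[-0.874, 0.314, -0.372, -0.166], [-0.487, -0.563, 0.668, 1.185], [-0.0, 0.764, 0.645, 1.197]]
{'time': 0.1, 'joints': [1.283, 0.468, -0.012, 1.604, 0.006, 1.071, -0.056], 'joint_velocities': [-0.001, -0.001, 0.0, -0.004, 0.002, -0.001, -0.001], 'joint_efforts': [0.001, -53.352, 0.021, -25.197, 0.011, 0.004, 0.0], 'tool_pos': [0.157, -0.63, 0.23], 'tcp_rot': [-0.001, 0.993, 0.122, -0.0], 'ft_force': [-0.051, 0.708, -0.363], 'moment': [0.04, 0.003, 0.039], 'grasp_force': 0.0, 'width': 0.086}
```

View pics/top0.png

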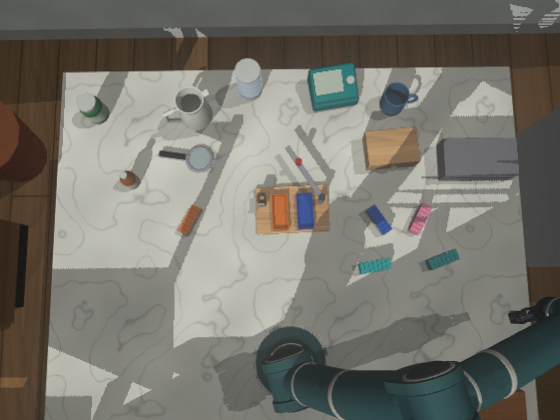

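View pics/side0.png

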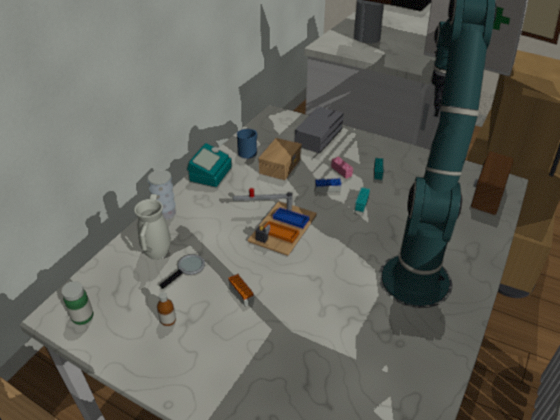

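The top view shows the tray around (257–328, 185–234), with the orange bay on the left, the blue bay on the right and the hinge near (321, 198). The knob is at (298, 161), the blue case at (378, 219) and the orange case at (189, 219). The side view shows the same layout. I'll enlarge these next.

```bash
python3 - <<'E'
from h import *
t=cv2.imread('pics/top0.png'); s=cv2.imread('pics/side0.png')
def c(im,x,y,w,h,k): return cv2.resize(im[y:y+h,x:x+w],None,fx=k,fy=k,interpolation=cv2.INTER_CUBIC)
a=c(t,245,140,100,100,4); b=c(t,355,195,50,50,4); d=c(t,165,195,50,50,4)
e=c(s,220,180,100,75,4); f=c(s,305,165,50,50,4); g=c(s,217,263,50,50,4)
A=np.hstack([a,np.vstack([b,d])])
B=np.hstack([f,g]); 
o=np.zeros((600,800,3),np.uint8); o[:400,:600]=A; o[400:600,:400]=B
o[:200,600:]=0; o[400:600,400:800]=e[60:260]
cv2.imwrite('pics/c1.png',o)
E
```

```text
(no output)
```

View pics/c1.png

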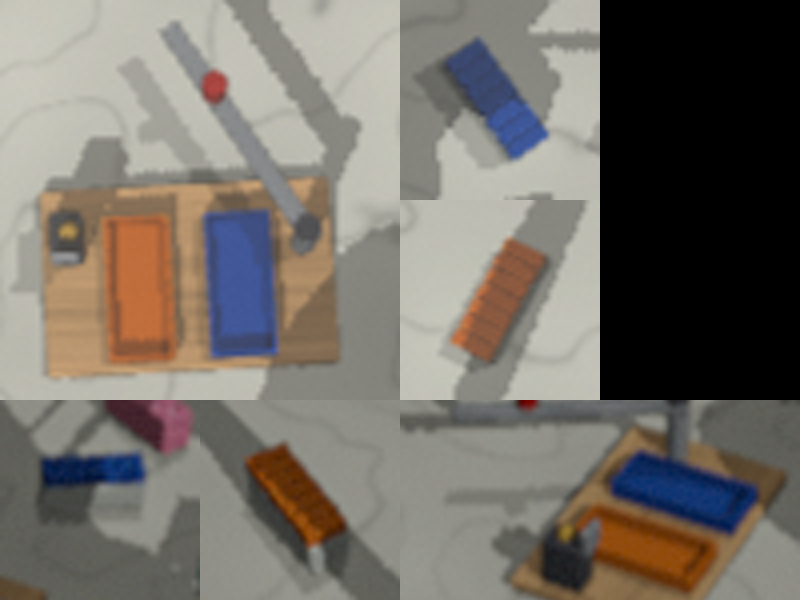

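```bash
python3 - <<'E'
from h import *
def rep(n,c,ox,oy,z):
    p=np.array(c,float)/4+[ox-.375,oy-.375]; w=atz('top0',p,z); 
    d=np.roll(w,-1,0)-w; print(n,'ctr',w.mean(0).round(4),'sides',np.linalg.norm(d,axis=1).round(3),'ang',np.degrees(np.arctan2(d[:,1],d[:,0])).round(1)); return w
rep('tray',[(40,192),(332,178),(338,362),(46,377)],245,140,.012)
rep('bayO',[(103,217),(169,214),(174,358),(106,361)],245,140,.028)
rep('bayB',[(205,213),(270,210),(275,354),(212,357)],245,140,.028)
rep('blue',np.array([(446,64),(480,38),(549,134),(515,161)])-[400,0],355,195,.04)
rep('orange',np.array([(512,238),(548,255),(491,362),(452,344)])-[400,200],165,195,.04)
print('knob',atz('top0',np.array([(214,84)])/4+[244.6,139.6],.1)) 
print('bartip',atz('top0',np.array([(171,26)])/4+[244.6,139.6],.073), 'hinge',atz('top0',np.array([(306,228)])/4+[244.6,139.6],.08))
s0=ctrl.get_state();print(Rq(s0['tcp_rot']).as_matrix().round(3))
K,D,T=cam('top0');print(K[0,0],D)
E
```

```text
tray ctr [ 0.4716 -0.0136  0.012 ] sides [0.234 0.148 0.231 0.149] ang [ -88.  -179.7   92.2    1.6]
bayO ctr [0.4614 0.027  0.028 ] sides [0.052 0.114 0.053 0.114] ang [ -88.1 -178.8   91.8    0.6]
bayB ctr [ 0.4635 -0.0537  0.028 ] sides [0.051 0.115 0.049 0.115] ang [ -88.1 -179.3   92.     1.8]
blue ctr [ 0.4304 -0.284   0.04  ] sides [0.034 0.092 0.034 0.092] ang [ -53.6 -146.4  127.1   33.5]
orange ctr [0.4378 0.3054 0.04  ] sides [0.032 0.094 0.034 0.094] ang [-116.   152.5   64.7  -28.8]
knob [[ 0.6069519  -0.03332321  0.1       ]]
bartip [[ 0.66037455 -0.00142204  0.073     ]] hinge [[ 0.49797024 -0.10233992  0.08      ]]
[[ 0.97   0.242 -0.001]
 [ 0.242 -0.97   0.002]
 [-0.    -0.002 -1.   ]]
523.6150374437501 [-0.01169693  0.          0.          0.          0.        ]
```

Call:
step_arm:
  deltas:
    - {"dp": [0, 0, 0], "delta_rot": [0, 0, -0.145], "gripper": 1}
    - {"dp": [0, 0, 0], "delta_rot": [0, 0, -0.145], "gripper": 1}
    - {"dp": [0, 0, 0], "delta_rot": [0, 0, -0.143], "gripper": 1}
    - {"dp": [0.4, -0.13, 0.05], "delta_rot": [0, 0, 0], "gripper": 1}
    - {"dp": [0.4, -0.13, 0.05], "delta_rot": [0, 0, 0], "gripper": 1}
    - {"dp": [0.4, -0.13, 0.05], "delta_rot": [0, 0, 0], "gripper": 1}
    - {"dp": [0.4, -0.13, 0.05], "delta_rot": [0, 0, 0], "gripper": 1}
    - {"dp": [0.4, -0.13, 0.05], "delta_rot": [0, 0, 0], "gripper": 1}
    - {"dp": [0.4, -0.13, 0.05], "delta_rot": [0, 0, 0], "gripper": 1}
    - {"dp": [0.4, -0.13, 0.05], "delta_rot": [0, 0, 0], "gripper": 1}

```text
time: 1.1
tool_pos: [0.3046, -0.4449, 0.2028]
tcp_rot: [-0.0, 0.958, 0.288, -0.0]
ft_force: [0.4, -0.8, -0.0]
width: 0.0855
grasp_force: 0.0
```

```bash
cat >> h.py <<'E'
def go(x,y,z,th):
    "report the units to go: turn first, then shift in the turned frame"
    s=ctrl.get_state(); M=Rq(s['tcp_rot']).as_matrix(); p=np.array(s['tool_pos'])
    t=np.radians(th); G=np.array([[np.cos(t),np.sin(t),0],[np.sin(t),-np.cos(t),0],[0,0,-1]])
    r=R.from_matrix(M.T@G).as_rotvec()/(np.pi/4); d=G.T@(np.array([x,y,z])-p)/.08
    print('t',round(s['time'],2),'pos',p.round(4),'head',np.degrees(np.arctan2(M[1,0],M[0,0])).round(1),'w',round(s['width'],4),'F',np.round(s['ft_force'],1),'g',round(s['grasp_force'],1))
    print('rot',r.round(3),'shift',d.round(3))
E
python3 -c "
from h import *
go(.4304,-.284,.13,33.5)"
```

```text
t 1.1 pos [ 0.3046 -0.4449  0.2028] head 33.5 w 0.0855 F [ 0.4 -0.8 -0. ] g 0.0
rot [-0.001  0.    -0.   ] shift [ 2.422 -0.81   0.911]
```

Call:
step_arm:
  deltas:
    - {"dp": [0.4, -0.135, 0.15], "delta_rot": [0, 0, 0], "gripper": 1}
    - {"dp": [0.4, -0.135, 0.15], "delta_rot": [0, 0, 0], "gripper": 1}
    - {"dp": [0.4, -0.135, 0.15], "delta_rot": [0, 0, 0], "gripper": 1}
    - {"dp": [0.4, -0.135, 0.15], "delta_rot": [0, 0, 0], "gripper": 1}
    - {"dp": [0.4, -0.135, 0.15], "delta_rot": [0, 0, 0], "gripper": 1}
    - {"dp": [0.4, -0.135, 0.15], "delta_rot": [0, 0, 0], "gripper": 1}
    - {"dp": [0, 0, 0], "delta_rot": [0, 0, 0], "gripper": 1}
    - {"dp": [0, 0, 0], "delta_rot": [0, 0, 0], "gripper": 1}

```text
time: 1.9
tool_pos: [0.4284, -0.2855, 0.1308]
tcp_rot: [-0.0, 0.957, 0.289, -0.0]
ft_force: [-0.5, -0.9, 0.1]
width: 0.0853
grasp_force: 0.0
```

```bash
python3 -c "
from h import *
go(.4304,-.284,.012,33.5); grab('wrist','w0')"
```

```text
t 1.9 pos [ 0.4284 -0.2855  0.1308] head 33.6 w 0.0853 F [-0.5 -0.9  0.1] g 0.0
rot [-0.001  0.001  0.003] shift [ 0.031 -0.002  1.485]
```

View pics/w0.png

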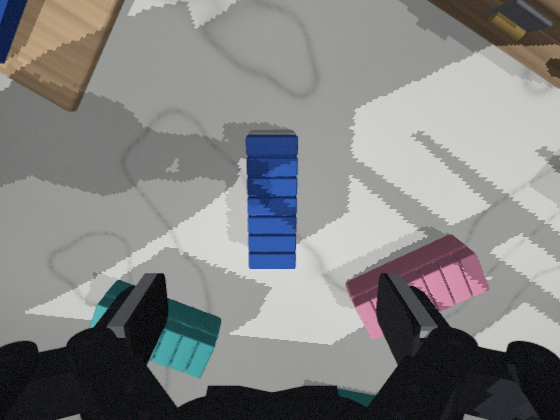

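The wrist view shows the blue lid with corners (247,137), (297,137), (296,268) and (249,268), in line with the fingers. The pink and turquoise cases sit nearby, with near corners at (347,285) and (220,322).

```bash
python3 -c "
from h import *
w=atz('w0',[(247,137),(297,137),(296,268),(249,268)],.04); d=np.roll(w,-1,0)-w
print(w.mean(0),np.linalg.norm(d,axis=1),np.degrees(np.arctan2(d[:,1],d[:,0])))
q=atz('w0',[(347,285),(370,338),(220,322),(117,281)],.04); q2=atz('w0',[(352,300),(72,110)],[0.,.012])
t=np.radians(33.5);A=np.array([[np.cos(t),np.sin(t)],[np.sin(t),-np.cos(t)]])
print((q[:,:2]-w.mean(0)[:2])@A, q2)
"
```

```text
[ 0.43304302 -0.28363518  0.04      ] [0.03177318 0.09199056 0.0334508  0.09200376] [ -56.32722761 -145.58287506  123.70651328   33.37225237]
[[-0.0594028   0.05423093]
 [-0.10466583  0.07473288]
 [-0.09089205 -0.03887416]
 [-0.05683211 -0.1118878 ]] [[ 0.39069355 -0.39423012  0.        ]
 [ 0.40678908 -0.13297673  0.012     ]]
```

Call:
step_arm:
  deltas:
    - {"dp": [0.05, 0.01, 0.3], "delta_rot": [0, 0, 0], "gripper": 1}
    - {"dp": [0, 0, 0.4], "delta_rot": [0, 0, 0], "gripper": 1}
    - {"dp": [0, 0, 0.4], "delta_rot": [0, 0, 0], "gripper": 1}
    - {"dp": [0, 0, 0.25], "delta_rot": [0, 0, 0], "gripper": 1}
    - {"dp": [0, 0, 0.13], "delta_rot": [0, 0, 0], "gripper": 1}
    - {"dp": [0, 0, 0], "delta_rot": [0, 0, 0], "gripper": 1}
    - {"dp": [0, 0, 0], "delta_rot": [0, 0, 0], "gripper": 0}
    - {"dp": [0, 0, 0], "delta_rot": [0, 0, 0], "gripper": 0}
    - {"dp": [0, 0, 0], "delta_rot": [0, 0, 0], "gripper": 0}
    - {"dp": [0, 0, 0], "delta_rot": [0, 0, 0], "gripper": 0}
  grip_force: 40

```text
time: 2.95
tool_pos: [0.4327, -0.2851, 0.0139]
tcp_rot: [0.001, 0.958, 0.288, 0.0]
ft_force: [0.0, 0.5, 4.0]
width: 0.0329
grasp_force: 41.1
```

```bash
python3 -c "
from h import *
go(.4635,-.0537,.13,1.7)"
```

```text
t 2.95 pos [ 0.4327 -0.2851  0.0139] head 33.5 w 0.0329 F [0.  0.5 4. ] g 41.1
rot [ 0.002 -0.001  0.707] shift [ 0.471 -2.88  -1.451]
```

Call:
step_arm:
  deltas:
    - {"dp": [0, 0, -0.38], "delta_rot": [0, 0, 0], "gripper": 0}
    - {"dp": [0, 0, -0.4], "delta_rot": [0, 0, 0], "gripper": 0}
    - {"dp": [0, 0, -0.4], "delta_rot": [0, 0, 0], "gripper": 0}
    - {"dp": [0, 0, -0.4], "delta_rot": [0, 0, 0], "gripper": 0}
    - {"dp": [0, 0, 0], "delta_rot": [0, 0, 0.177], "gripper": 0}
    - {"dp": [0, 0, 0], "delta_rot": [0, 0, 0.177], "gripper": 0}
    - {"dp": [0, 0, 0], "delta_rot": [0, 0, 0.177], "gripper": 0}
    - {"dp": [0, 0, 0], "delta_rot": [0, 0, 0.176], "gripper": 0}
    - {"dp": [0, -0.4, 0], "delta_rot": [0, 0, 0], "gripper": 0}
    - {"dp": [0, -0.4, 0], "delta_rot": [0, 0, 0], "gripper": 0}

```text
time: 3.95
tool_pos: [0.43, -0.2205, 0.1394]
tcp_rot: [0.0, 1.0, 0.014, 0.0]
ft_force: [0.7, 0.4, -0.8]
width: 0.0338
grasp_force: 40.4
```

Call:
step_arm:
  deltas:
    - {"dp": [0, -0.4, 0], "delta_rot": [0, 0, 0], "gripper": 0}
    - {"dp": [0, -0.4, 0], "delta_rot": [0, 0, 0], "gripper": 0}
    - {"dp": [0, -0.4, 0], "delta_rot": [0, 0, 0], "gripper": 0}
    - {"dp": [0, 0, 0], "delta_rot": [0, 0, 0], "gripper": 0}
    - {"dp": [0, 0, 0], "delta_rot": [0, 0, 0], "gripper": 0}

```text
time: 4.45
tool_pos: [0.4275, -0.1244, 0.1396]
tcp_rot: [0.0, 1.0, 0.016, 0.0]
ft_force: [-0.4, -0.9, -1.8]
width: 0.0333
grasp_force: 40.5
```

```bash
python3 -c "
from h import *
go(.4635,-.0537,.135,1.7); grab('wrist','w1')"
```

```text
t 4.45 pos [ 0.4275 -0.1244  0.1396] head 1.8 w 0.0333 F [-0.4 -0.9 -1.8] g 40.5
rot [ 0.001 -0.001  0.002] shift [ 0.476 -0.87   0.057]
```

View pics/w1.png

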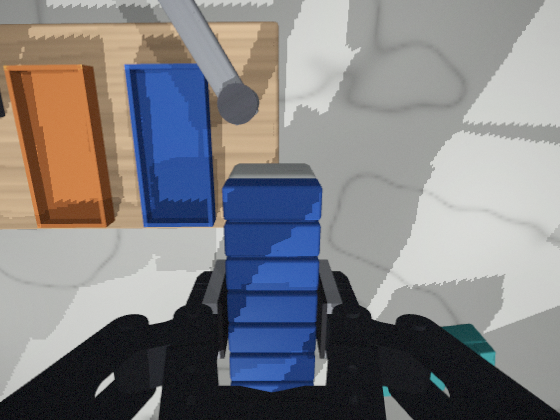

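The wrist view shows the case held square, its lid front edge near row 185 from column 223 to 322. The blue bay rim corners are about (125,65), (207,66), (215,226) and (143,226), and the orange ones (6,66), (93,65), (114,227) and (40,229).

```bash
python3 -c "
from h import *
def rep(n,p,z):
    w=atz('w1',p,z); d=np.roll(w,-1,0)-w
    print(n,w.mean(0).round(4),np.linalg.norm(d,axis=1).round(3),np.degrees(np.arctan2(d[:,1],d[:,0])).round(1),w[0].round(4))
rep('B',[(125,65),(207,65),(215,226),(143,226)],.028)
rep('O',[(6,66),(93,65),(114,227),(40,229)],.028)
rep('tray',[(278,22),(278,22)],.012)
zl=.1396-.0139+.04
print(atz('w1',[(223,186),(322,186)],zl))
K,D,T=cam('w1');print(T[:3].round(3))
for c in [(.4635,-.0537),(.4614,.027)]:
  t=np.radians(1.7);A=np.array([[np.cos(t),-np.sin(t)],[np.sin(t),np.cos(t)]])
  print(proj('w1',[[*(A@np.array(k)+c),.028] for k in[(.057,.026),(.057,-.026),(-.057,-.026),(-.057,.026)]]).round())
"
```

```text
B [ 0.465  -0.0547  0.028 ] [0.054 0.112 0.054 0.112] [ -88.2 -178.2   91.8    1.8] [ 0.5202 -0.0261  0.028 ]
O [0.4617 0.0219 0.028 ] [0.057 0.113 0.056 0.114] [ -87.7 -178.6   93.5    2.2] [0.5173 0.0524 0.028 ]
tray [ 0.5516 -0.1255  0.012 ] [0. 0.] [0. 0.] [ 0.5516 -0.1255  0.012 ]
[[ 0.47511128 -0.10765752  0.1657    ]
 [ 0.47615624 -0.14021048  0.1657    ]]
[[ 0.032  0.954  0.298  0.504]
 [-0.999  0.031  0.01  -0.123]
 [ 0.    -0.298  0.954  0.281]]
[[125.  66.]
 [204.  66.]
 [212. 229.]
 [143. 229.]]
[[  2.  65.]
 [ 81.  65.]
 [105. 228.]
 [ 36. 228.]]
```

Call:
step_arm:
  deltas:
    - {"dp": [0.16, -0.29, 0], "delta_rot": [0, 0, 0], "gripper": 0}
    - {"dp": [0.16, -0.29, 0], "delta_rot": [0, 0, 0], "gripper": 0}
    - {"dp": [0.165, -0.286, 0], "delta_rot": [0, 0, 0], "gripper": 0}
    - {"dp": [0, 0, 0], "delta_rot": [0, 0, 0], "gripper": 0}
    - {"dp": [0, 0, 0.3], "delta_rot": [0, 0, 0], "gripper": 0}
    - {"dp": [0, 0, 0.3], "delta_rot": [0, 0, 0], "gripper": 0}
    - {"dp": [0, 0, 0.3], "delta_rot": [0, 0, 0], "gripper": 0}
    - {"dp": [0, 0, 0], "delta_rot": [0, 0, 0], "gripper": 0}

```text
time: 5.3
tool_pos: [0.4617, -0.056, 0.0648]
tcp_rot: [0.0, 1.0, 0.014, -0.003]
ft_force: [-0.4, -0.3, -1.1]
width: 0.0333
grasp_force: 40.4
```

```bash
python3 -c "
from h import *
go(.4642,-.054,.031,1.7)"
```

```text
t 5.3 pos [ 0.4617 -0.056   0.0648] head 1.6 w 0.0333 F [-0.4 -0.3 -1.1] g 40.4
rot [-0.     0.008 -0.003] shift [ 0.032 -0.024  0.422]
```

Call:
step_arm:
  deltas:
    - {"dp": [0.03, -0.025, 0.14], "delta_rot": [0, 0, 0], "gripper": 0}
    - {"dp": [0, 0, 0.14], "delta_rot": [0, 0, 0], "gripper": 0}
    - {"dp": [0, 0, 0.13], "delta_rot": [0, 0, 0], "gripper": 0}
    - {"dp": [0, 0, 0], "delta_rot": [0, 0, 0], "gripper": 0}
    - {"dp": [0, 0, 0], "delta_rot": [0, 0, 0], "gripper": 0}

```text
time: 5.8
tool_pos: [0.4665, -0.0523, 0.0344]
tcp_rot: [0.0, 1.0, 0.015, -0.0]
ft_force: [0.1, -0.6, -0.1]
width: 0.033
grasp_force: 40.4
```

```bash
python3 -c "
from h import *
go(.4642,-.054,.031,1.7)"
```

```text
t 5.8 pos [ 0.4665 -0.0523  0.0344] head 1.7 w 0.033 F [ 0.1 -0.6 -0.1] g 40.4
rot [ 0.  0. -0.] shift [-0.029  0.02   0.042]
```

Call:
step_arm:
  deltas:
    - {"dp": [-0.015, 0.01, 0.045], "delta_rot": [0, 0, 0], "gripper": 0}
    - {"dp": [0, 0, 0], "delta_rot": [0, 0, 0], "gripper": 0}
    - {"dp": [0, 0, 0], "delta_rot": [0, 0, 0], "gripper": 0.65}
    - {"dp": [0, 0, 0], "delta_rot": [0, 0, 0], "gripper": 0.65}
    - {"dp": [0, 0, 0], "delta_rot": [0, 0, 0], "gripper": 0.65}

```text
time: 6.3
tool_pos: [0.4656, -0.0532, 0.0311]
tcp_rot: [0.0, 1.0, 0.015, 0.0]
ft_force: [-0.5, -0.3, 0.3]
width: 0.0553
grasp_force: 0.0
```

Call:
step_arm:
  deltas:
    - {"dp": [0, 0, -0.3], "delta_rot": [0, 0, 0], "gripper": 0.65}
    - {"dp": [0, 0, -0.4], "delta_rot": [0, 0, 0], "gripper": 0.65}
    - {"dp": [0, 0, -0.4], "delta_rot": [0, 0, 0], "gripper": 0.65}
    - {"dp": [0, 0, -0.3], "delta_rot": [0, 0, 0], "gripper": 1}
    - {"dp": [0, 0, 0], "delta_rot": [0, 0, 0.165], "gripper": 1}
    - {"dp": [0, 0, 0], "delta_rot": [0, 0, 0.165], "gripper": 1}
    - {"dp": [0, 0, 0], "delta_rot": [0, 0, 0.165], "gripper": 1}
    - {"dp": [0, 0, 0], "delta_rot": [0, 0, 0.165], "gripper": 1}
    - {"dp": [0, 0, 0], "delta_rot": [0, 0, 0], "gripper": 1}

```text
time: 7.2
tool_pos: [0.4654, -0.0531, 0.143]
tcp_rot: [0.0, 0.97, -0.242, 0.0]
ft_force: [-0.3, -0.0, -0.4]
width: 0.0855
grasp_force: 0.0
```

```bash
python3 -c "
from h import *
go(.4378,.3054,.13,-28); grab('wrist','w2')"
```

```text
t 7.2 pos [ 0.4654 -0.0531  0.143 ] head -28.0 w 0.0855 F [-0.3 -0.  -0.4] g 0.0
rot [ 0.    -0.001 -0.   ] shift [-2.409 -3.795  0.163]
```

View pics/w2.png

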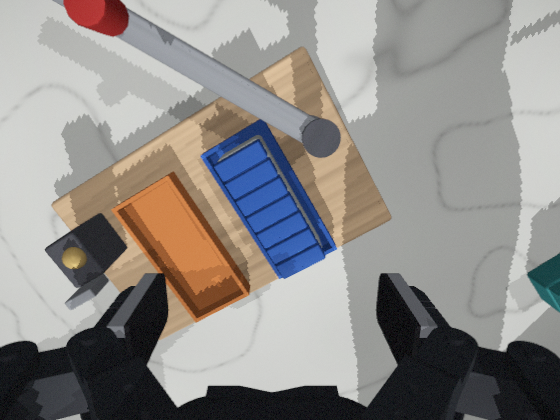

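The blue case sits in its bay, with lid corners about (216,160), (264,136), (323,259) and (282,279). The orange bay rim corners are (112,207), (176,173), (249,292) and (196,322).

```bash
python3 -c "
from h import *
def rep(n,p,z):
    w=atz('w2',p,z); d=np.roll(w,-1,0)-w
    print(n,w.mean(0).round(4),np.linalg.norm(d,axis=1).round(3),np.degrees(np.arctan2(d[:,1],d[:,0])).round(1),w.round(4).tolist())
rep('lid',[(216,160),(264,136),(323,259),(282,279)],.056)
rep('O',[(112,207),(176,173),(249,292),(196,322)],.028)
rep('B',[(201,155),(266,121),(336,250)],.028)
"
```

```text
lid [ 0.4675 -0.0557  0.056 ] [0.034 0.093 0.032 0.095] [-91.8 177.7  90.7  -1.2] [[0.5151, -0.04, 0.056], [0.514, -0.0742, 0.056], [0.4207, -0.0704, 0.056], [0.4203, -0.0381, 0.056]]
O [0.4626 0.0238 0.028 ] [0.056 0.11  0.053 0.114] [-90.7 179.7  94.3   1.5] [[0.519, 0.0525, 0.028], [0.5183, -0.0036, 0.028], [0.4086, -0.003, 0.028], [0.4046, 0.0494, 0.028]]
B [ 0.4834 -0.0617  0.028 ] [0.052 0.111 0.124] [ -91.  -179.1   25.7] [[0.521, -0.0263, 0.028], [0.5201, -0.0784, 0.028], [0.4091, -0.0802, 0.028]]
```

Call:
step_arm:
  deltas:
    - {"dp": [-0.241, -0.38, 0.02], "delta_rot": [0, 0, 0], "gripper": 1}
    - {"dp": [-0.241, -0.38, 0.02], "delta_rot": [0, 0, 0], "gripper": 1}
    - {"dp": [-0.241, -0.38, 0.02], "delta_rot": [0, 0, 0], "gripper": 1}
    - {"dp": [-0.241, -0.38, 0.02], "delta_rot": [0, 0, 0], "gripper": 1}
    - {"dp": [-0.241, -0.38, 0.02], "delta_rot": [0, 0, 0], "gripper": 1}
    - {"dp": [-0.241, -0.38, 0.02], "delta_rot": [0, 0, 0], "gripper": 1}
    - {"dp": [-0.241, -0.38, 0.02], "delta_rot": [0, 0, 0], "gripper": 1}
    - {"dp": [-0.241, -0.38, 0.02], "delta_rot": [0, 0, 0], "gripper": 1}
    - {"dp": [-0.241, -0.38, 0], "delta_rot": [0, 0, 0], "gripper": 1}
    - {"dp": [-0.241, -0.375, 0], "delta_rot": [0, 0, 0], "gripper": 1}

```text
time: 8.25
tool_pos: [0.4374, 0.3068, 0.13]
tcp_rot: [-0.0, 0.971, -0.24, -0.0]
ft_force: [0.1, -0.3, -0.2]
width: 0.0857
grasp_force: 0.0
```

Call:
step_arm:
  deltas:
    - {"dp": [0, 0, 0], "delta_rot": [0, 0, 0], "gripper": 1}
    - {"dp": [0, 0, 0], "delta_rot": [0, 0, 0], "gripper": 1}

```text
time: 8.45
tool_pos: [0.4372, 0.3059, 0.1298]
tcp_rot: [0.0, 0.971, -0.24, -0.0]
ft_force: [1.0, -0.4, -0.3]
width: 0.0853
grasp_force: 0.0
```

```bash
python3 -c "
from h import *
go(.4378,.3054,.013,-28); grab('wrist','w3')"
```

```text
t 8.45 pos [0.4372 0.3059 0.1298] head -27.8 w 0.0853 F [ 1.  -0.4 -0.3] g 0.0
rot [0.001 0.    0.005] shift [0.009 0.002 1.46 ]
```

View pics/w3.png

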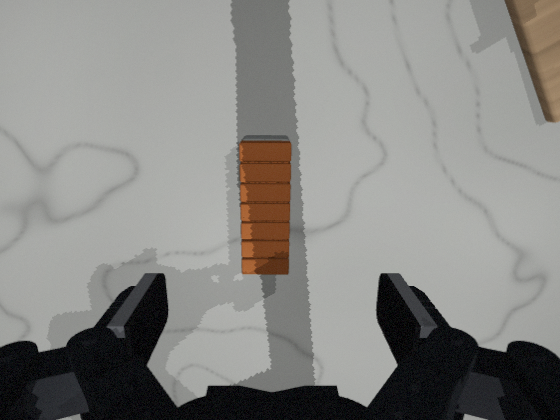

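The orange case's lid corners are (240,141), (291,141), (289,273) and (242,273). It sits slightly left of the finger midline at column 272.

```bash
python3 -c "
from h import *
w=atz('w3',[(240,141),(291,141),(289,273),(242,273)],.04); d=np.roll(w,-1,0)-w; c=w.mean(0)
print(c,np.linalg.norm(d,axis=1),np.degrees(np.arctan2(d[:,1],d[:,0])))
go(c[0],c[1],.013,-28.1)
"
```

```text
[0.44134592 0.30765848 0.04      ] [0.03238094 0.09304987 0.03346944 0.09305412] [-117.7413388   152.29927691   62.25636627  -28.37095176]
t 8.5 pos [0.4376 0.3046 0.1297] head -27.9 w 0.0855 F [-0.2  0.6 -0.4] g 0.0
rot [0.001 0.    0.004] shift [ 0.023 -0.055  1.459]
```

Call:
step_arm:
  deltas:
    - {"dp": [0.02, -0.035, 0.3], "delta_rot": [0, 0, 0], "gripper": 1}
    - {"dp": [0, 0, 0.4], "delta_rot": [0, 0, 0], "gripper": 1}
    - {"dp": [0, 0, 0.4], "delta_rot": [0, 0, 0], "gripper": 1}
    - {"dp": [0, 0, 0.24], "delta_rot": [0, 0, 0], "gripper": 1}
    - {"dp": [0, 0, 0.12], "delta_rot": [0, 0, 0], "gripper": 1}
    - {"dp": [0, 0, 0], "delta_rot": [0, 0, 0], "gripper": 1}
    - {"dp": [0, 0, 0], "delta_rot": [0, 0, 0], "gripper": 0}
    - {"dp": [0, 0, 0], "delta_rot": [0, 0, 0], "gripper": 0}
    - {"dp": [0, 0, 0], "delta_rot": [0, 0, 0], "gripper": 0}
    - {"dp": [0, 0, 0], "delta_rot": [0, 0, 0], "gripper": 0}
  grip_force: 40

```text
time: 9.5
tool_pos: [0.4412, 0.3077, 0.0144]
tcp_rot: [-0.001, 0.97, -0.242, 0.001]
ft_force: [0.3, 0.4, 2.5]
width: 0.0331
grasp_force: 40.8
```

Call:
step_arm:
  deltas:
    - {"dp": [0, 0, -0.3], "delta_rot": [0, 0, 0], "gripper": 0}
    - {"dp": [0, 0, -0.4], "delta_rot": [0, 0, 0], "gripper": 0}
    - {"dp": [0, 0, -0.4], "delta_rot": [0, 0, 0], "gripper": 0}
    - {"dp": [0, 0, -0.45], "delta_rot": [0, 0, 0], "gripper": 0}
    - {"dp": [0, 0, 0], "delta_rot": [0, 0, -0.167], "gripper": 0}
    - {"dp": [0, 0, 0], "delta_rot": [0, 0, -0.167], "gripper": 0}
    - {"dp": [0, 0, 0], "delta_rot": [0, 0, -0.167], "gripper": 0}
    - {"dp": [0, 0, 0], "delta_rot": [0, 0, -0.165], "gripper": 0}
    - {"dp": [0, 0, 0], "delta_rot": [0, 0, 0], "gripper": 0}

```text
time: 10.4
tool_pos: [0.4403, 0.307, 0.1374]
tcp_rot: [-0.0, 1.0, 0.017, -0.0]
ft_force: [0.3, 0.3, -0.8]
width: 0.0335
grasp_force: 40.4
```

```bash
python3 -c "
from h import *
go(.4622,.0255,.135,1.7)"
```

```text
t 10.4 pos [0.4403 0.307  0.1374] head 2.0 w 0.0335 F [ 0.3  0.3 -0.8] g 40.4
rot [-0.     0.     0.006] shift [0.169 3.525 0.03 ]
```

Call:
step_arm:
  deltas:
    - {"dp": [0.019, 0.39, 0], "delta_rot": [0, 0, 0], "gripper": 0}
    - {"dp": [0.019, 0.39, 0], "delta_rot": [0, 0, 0], "gripper": 0}
    - {"dp": [0.019, 0.39, 0], "delta_rot": [0, 0, 0], "gripper": 0}
    - {"dp": [0.019, 0.39, 0], "delta_rot": [0, 0, 0], "gripper": 0}
    - {"dp": [0.019, 0.39, 0], "delta_rot": [0, 0, 0], "gripper": 0}
    - {"dp": [0.019, 0.39, 0], "delta_rot": [0, 0, 0], "gripper": 0}
    - {"dp": [0.019, 0.39, 0], "delta_rot": [0, 0, 0], "gripper": 0}
    - {"dp": [0.019, 0.39, 0], "delta_rot": [0, 0, 0], "gripper": 0}
    - {"dp": [0.019, 0.39, 0], "delta_rot": [0, 0, 0], "gripper": 0}
    - {"dp": [0, 0, 0], "delta_rot": [0, 0, 0], "gripper": 0}

```text
time: 11.4
tool_pos: [0.4638, 0.0224, 0.1373]
tcp_rot: [0.001, 1.0, 0.012, -0.0]
ft_force: [0.2, 0.7, -1.2]
width: 0.0336
grasp_force: 40.5
```

Call:
step_arm:
  deltas:
    - {"dp": [0, 0, 0.3], "delta_rot": [0, 0, 0], "gripper": 0}
    - {"dp": [0, 0, 0.3], "delta_rot": [0, 0, 0], "gripper": 0}
    - {"dp": [0, 0, 0.25], "delta_rot": [0, 0, 0], "gripper": 0}
    - {"dp": [0, 0, 0], "delta_rot": [0, 0, 0], "gripper": 0}

```text
time: 11.8
tool_pos: [0.4617, 0.0274, 0.0673]
tcp_rot: [0.0, 1.0, 0.016, -0.002]
ft_force: [-0.4, -0.8, -1.5]
width: 0.0335
grasp_force: 40.4
```

```bash
python3 -c "
from h import *
go(.4622,.0255,.031,1.7); import time
s=[ctrl.get_state()['tool_pos'] for _ in range(3)]; print(np.round(s,4))"
```

```text
t 11.8 pos [0.4617 0.0274 0.0673] head 1.9 w 0.0335 F [-0.4 -0.8 -1.5] g 40.4
rot [0.    0.006 0.004] shift [0.005 0.024 0.454]
[[0.4617 0.0274 0.0673]
 [0.4617 0.0274 0.0673]
 [0.4617 0.0274 0.0673]]
```

Call:
step_arm:
  deltas:
    - {"dp": [0, 0.01, 0.15], "delta_rot": [0, 0, 0], "gripper": 0}
    - {"dp": [0, 0, 0.13], "delta_rot": [0, 0, 0], "gripper": 0}
    - {"dp": [0, 0, 0.11], "delta_rot": [0, 0, 0], "gripper": 0}
    - {"dp": [0, 0, 0], "delta_rot": [0, 0, 0], "gripper": 0}
    - {"dp": [0, 0, 0], "delta_rot": [0, 0, 0], "gripper": 0}

```text
time: 12.3
tool_pos: [0.4638, 0.0263, 0.038]
tcp_rot: [0.0, 1.0, 0.017, -0.0]
ft_force: [0.1, 0.1, -1.4]
width: 0.0336
grasp_force: 40.4
```

```bash
python3 -c "
from h import *
go(.4622,.0255,.031,1.7)"
```

```text
t 12.3 pos [0.4638 0.0263 0.038 ] head 2.0 w 0.0336 F [ 0.1  0.1 -1.4] g 40.4
rot [0.    0.    0.006] shift [-0.02   0.009  0.088]
```

Lower the last 7 mm, release, rise and back off to look.

Call:
step_arm:
  deltas:
    - {"dp": [0, 0, 0.05], "delta_rot": [0, 0, 0], "gripper": 0}
    - {"dp": [0, 0, 0.035], "delta_rot": [0, 0, 0], "gripper": 0}
    - {"dp": [0, 0, 0], "delta_rot": [0, 0, 0], "gripper": 0}
    - {"dp": [0, 0, 0], "delta_rot": [0, 0, 0], "gripper": 0.65}
    - {"dp": [0, 0, 0], "delta_rot": [0, 0, 0], "gripper": 0.65}
    - {"dp": [0, 0, 0], "delta_rot": [0, 0, 0], "gripper": 0.65}

```text
time: 12.9
tool_pos: [0.464, 0.0262, 0.0315]
tcp_rot: [-0.0, 1.0, 0.017, 0.0]
ft_force: [0.6, -0.2, 0.3]
width: 0.0559
grasp_force: 0.0
```

Call:
step_arm:
  deltas:
    - {"dp": [0, 0, -0.3], "delta_rot": [0, 0, 0], "gripper": 0.65}
    - {"dp": [0, 0, -0.4], "delta_rot": [0, 0, 0], "gripper": 0.65}
    - {"dp": [0, 0, -0.4], "delta_rot": [0, 0, 0], "gripper": 0}
    - {"dp": [0, 0, -0.4], "delta_rot": [0, 0, 0], "gripper": 0}
    - {"dp": [0, 0, -0.4], "delta_rot": [0, 0, 0], "gripper": 0}
    - {"dp": [0, 0, 0], "delta_rot": [0, 0, 0], "gripper": 0}
    - {"dp": [0, 0, 0], "delta_rot": [0, 0, 0], "gripper": 0}

```text
time: 13.6
tool_pos: [0.464, 0.0261, 0.1838]
tcp_rot: [0.0, 1.0, 0.017, 0.001]
ft_force: [-0.4, 0.7, -0.0]
width: -0.0004
grasp_force: 0.0
```

```bash
python3 -c "
from h import *
go(.607,-.033,.18,1.7); grab('wrist','w4')"
```

```text
t 13.6 pos [0.464  0.0261 0.1838] head 2.0 w -0.0004 F [-0.4  0.7 -0. ] g 0.0
rot [ 0.    -0.002  0.006] shift [1.765 0.791 0.048]
```

View pics/w4.png

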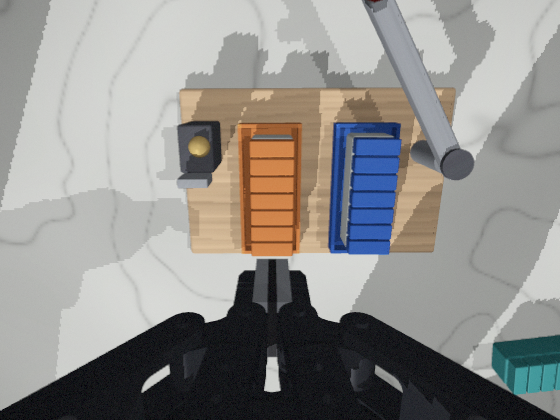

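Both cases sit in their bays: blue lid corners (353,137)–(389,254), orange (249,139)–(295,255). The detent ball is at (199,146) and the hinge cap at (457,161). Next I push the knob shut with closed fingers along its arc, with tool x tangential.

```bash
python3 -c "
from h import *
print(atz('w4',[(353,137),(399,137),(389,254),(348,254)],.056).mean(0),atz('w4',[(249,139),(295,139),(295,255),(252,255)],.056).mean(0))
print('ball',atz('w4',[(199,146)],.066),'hinge',atz('w4',[(457,161)],.08))
t=np.radians(1.8);A=np.array([[np.cos(t),-np.sin(t)],[np.sin(t),np.cos(t)]]);print('exp ball',A@[.043,.092]+[.4632,-.0141])
go(.6314,-.0711,.15,-56.6); print(np.round(ctrl.get_state()['joints'],2))"
```

```text
[ 0.46732021 -0.05255248  0.056     ] [0.46346332 0.02441466 0.056     ]
ball [[0.50449817 0.07870006 0.066     ]] hinge [[ 0.50239675 -0.10056143  0.08      ]]
exp ball [0.50328899 0.07920527]
t 13.65 pos [0.4633 0.026  0.1829] head 2.0 w 0.0 F [-0.4  0.1  0.4] g 0.0
rot [1.000e-03 0.000e+00 1.301e+00] shift [ 2.17  -1.086  0.411]
[ 0.11  0.24 -0.27  2.07  0.08  0.84 -1.75]
```

Call:
step_arm:
  deltas:
    - {"dp": [0, 0, 0], "delta_rot": [0, 0, 0.173], "gripper": 0}
    - {"dp": [0, 0, 0], "delta_rot": [0, 0, 0.173], "gripper": 0}
    - {"dp": [0, 0, 0], "delta_rot": [0, 0, 0.173], "gripper": 0}
    - {"dp": [0, 0, 0], "delta_rot": [0, 0, 0.173], "gripper": 0}
    - {"dp": [0, 0, 0], "delta_rot": [0, 0, 0.173], "gripper": 0}
    - {"dp": [0, 0, 0], "delta_rot": [0, 0, 0.173], "gripper": 0}
    - {"dp": [0, 0, 0], "delta_rot": [0, 0, 0], "gripper": 0}

```text
time: 14.35
tool_pos: [0.4627, 0.0261, 0.1818]
tcp_rot: [0.001, 0.925, -0.381, -0.001]
ft_force: [0.4, 0.2, -0.5]
width: 0.0
grasp_force: 0.0
```

```bash
python3 -c "
from h import *
go(.6386,-.0651,.15,-44.6); print(np.round(ctrl.get_state()['joints'],2))"
```

```text
t 14.35 pos [0.4627 0.0261 0.1818] head -44.8 w 0.0 F [ 0.4  0.2 -0.5] g 0.0
rot [ 0.003  0.002 -0.003] shift [ 2.366 -0.731  0.397]
[-0.    0.23 -0.14  2.08  0.04  0.84 -2.52]
```

Call:
step_arm:
  deltas:
    - {"dp": [0.338, -0.104, 0], "delta_rot": [0, 0, 0], "gripper": 0}
    - {"dp": [0.338, -0.104, 0], "delta_rot": [0, 0, 0], "gripper": 0}
    - {"dp": [0.338, -0.104, 0], "delta_rot": [0, 0, 0], "gripper": 0}
    - {"dp": [0.338, -0.104, 0], "delta_rot": [0, 0, 0], "gripper": 0}
    - {"dp": [0.338, -0.104, 0], "delta_rot": [0, 0, 0], "gripper": 0}
    - {"dp": [0.338, -0.104, 0], "delta_rot": [0, 0, 0], "gripper": 0}
    - {"dp": [0.338, -0.104, 0], "delta_rot": [0, 0, 0], "gripper": 0}
    - {"dp": [0, 0, 0], "delta_rot": [0, 0, 0], "gripper": 0}
    - {"dp": [0, 0, 0], "delta_rot": [0, 0, 0], "gripper": 0}

```text
time: 15.25
tool_pos: [0.6383, -0.0657, 0.1815]
tcp_rot: [0.0, 0.925, -0.38, -0.002]
ft_force: [-0.6, 0.5, -0.5]
width: -0.0001
grasp_force: 0.0
```

```bash
python3 -c "
from h import *
go(.6386,-.0651,.083,-44.6); print(np.round(ctrl.get_state()['joints'],2)); grab('wrist','w5')"
```

```text
t 15.25 pos [ 0.6383 -0.0657  0.1815] head -44.7 w -0.0001 F [-0.6  0.5 -0.5] g 0.0
rot [ 0.002  0.003 -0.001] shift [-0.003 -0.008  1.231]
[ 0.11  0.51 -0.08  1.66  0.05  0.98 -2.34]
```

View pics/w5.png

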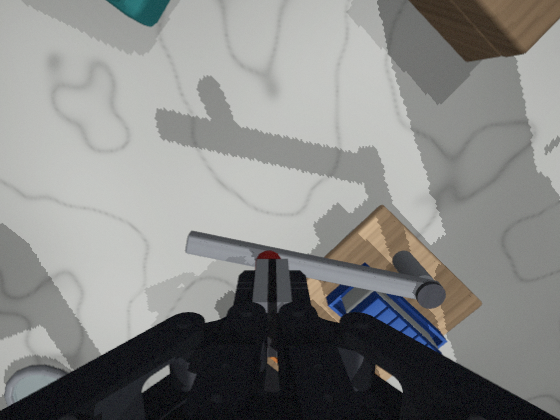

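The view shows the knob (red, near (268,257)) just past the fingertips at (272,262). The bar runs from the hinge (430,293) to its tip at (190,242). I'll compare that with the projections.

```bash
python3 -c "
from h import *
print('knobtop',proj('w5',[[.6066,-.0335,.103]]),'hinge',proj('w5',[[.4981,-.1051,.08]]),'tcp',proj('w5',[ctrl.get_state()['tool_pos']]))
print(cam('w5')[2][:3].round(3))
w=atz('w5',[(190,242),(425,293)],[.067,.073]);print(w)
tip=np.array([.4981,-.1051])+.194*np.array([np.cos(np.radians(33.4)),np.sin(np.radians(33.4))]);print(tip)
"
```

```text
knobtop [[269.82517817 282.62836571]] hinge [[435.40685419 298.76628535]] tcp [[270.14491932 281.54097878]]
[[-0.702  0.678  0.216  0.693]
 [-0.712 -0.67  -0.211 -0.12 ]
 [ 0.002 -0.302  0.953  0.323]]
[[ 6.60231199e-01 -3.39255977e-04  6.70000000e-02]
 [ 5.02444909e-01 -1.01950141e-01  7.30000000e-02]]
[0.66006049 0.00169326]
```

Call:
step_arm:
  deltas:
    - {"dp": [0, 0, 0.3], "delta_rot": [0, 0, 0], "gripper": 0}
    - {"dp": [0, 0, 0.35], "delta_rot": [0, 0, 0], "gripper": 0}
    - {"dp": [0, 0, 0.35], "delta_rot": [0, 0, 0], "gripper": 0}
    - {"dp": [0, 0, 0.23], "delta_rot": [0, 0, 0], "gripper": 0}
    - {"dp": [0, 0, 0], "delta_rot": [0, 0, 0], "gripper": 0}
    - {"dp": [-0.1, 0, 0], "delta_rot": [0, 0, 0], "gripper": 0}
    - {"dp": [-0.1, 0, 0], "delta_rot": [0, 0, 0], "gripper": 0}
    - {"dp": [-0.1, 0, 0], "delta_rot": [0, 0, 0], "gripper": 0}
    - {"dp": [0, 0, 0], "delta_rot": [0, 0, 0], "gripper": 0}
    - {"dp": [0, 0, 0], "delta_rot": [0, 0, 0], "gripper": 0}

```text
time: 16.3
tool_pos: [0.6224, -0.0485, 0.0857]
tcp_rot: [-0.0, 0.925, -0.38, 0.001]
ft_force: [0.3, 0.8, 0.7]
width: 0.0004
grasp_force: 0.0
```

```bash
python3 -c "
from h import *
go(.6216,-.0482,.083,-44.6)"
```

```text
t 16.3 pos [ 0.6224 -0.0485  0.0857] head -44.7 w 0.0004 F [0.3 0.8 0.7] g 0.0
rot [-0.001 -0.001 -0.002] shift [-0.009  0.005  0.034]
```

Call:
step_arm:
  deltas:
    - {"dp": [-0.112, -0.038, 0.02], "delta_rot": [0, 0, -0.089], "gripper": 0}
    - {"dp": [-0.112, -0.038, 0], "delta_rot": [0, 0, -0.089], "gripper": 0}
    - {"dp": [-0.112, -0.038, 0], "delta_rot": [0, 0, -0.089], "gripper": 0}
    - {"dp": [-0.112, -0.038, 0], "delta_rot": [0, 0, -0.089], "gripper": 0}
    - {"dp": [-0.112, -0.038, 0], "delta_rot": [0, 0, -0.089], "gripper": 0}
    - {"dp": [-0.112, -0.038, 0], "delta_rot": [0, 0, -0.089], "gripper": 0}
    - {"dp": [-0.112, -0.038, 0], "delta_rot": [0, 0, -0.089], "gripper": 0}
    - {"dp": [-0.112, -0.038, 0], "delta_rot": [0, 0, -0.089], "gripper": 0}
    - {"dp": [0, 0, 0], "delta_rot": [0, 0, 0], "gripper": 0}

```text
time: 17.2
tool_pos: [0.5731, 0.0086, 0.0835]
tcp_rot: [-0.0, 0.994, -0.11, -0.0]
ft_force: [0.1, 0.1, 0.9]
width: -0.0006
grasp_force: 0.0
```

```bash
cat >> h.py <<'E'
def arc(kd,d=.021,b=12):
    "TCP target for keeper angle kd (deg)"
    a=np.radians(91.8-kd); h=np.degrees(a)-90+b; n=np.radians(h)
    p=np.array([.4981,-.1051])+.13*np.array([np.cos(a),np.sin(a)])+d*np.array([np.cos(n),np.sin(n)])
    print('arc',kd,p.round(4),round(h,1)); go(*p,.083,h)
E
python3 -c "
from h import *
arc(26.4);arc(8)
grab('wrist','w6')"
```

```text
arc 26.4 [0.5727 0.0085] -12.6
t 17.2 pos [0.5731 0.0086 0.0835] head -12.6 w -0.0006 F [0.1 0.1 0.9] g 0.0
rot [-0.     0.    -0.001] shift [-0.005  0.002  0.006]
arc 8 [0.533  0.0263] 5.8
t 17.2 pos [0.5731 0.0086 0.0835] head -12.6 w -0.0006 F [0.1 0.1 0.9] g 0.0
rot [-0.    0.   -0.41] shift [-0.476 -0.271  0.006]
```

View pics/w6.png

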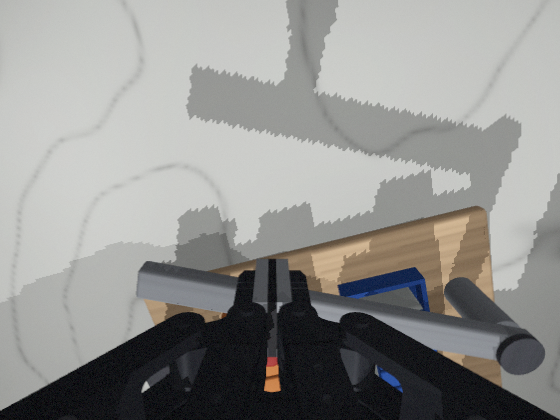

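The bar is following the fingers. Its tip is at (145,278), the hinge at (520,350), and the knob is behind the fingers. I'll keep going more slowly.

Call:
step_arm:
  deltas:
    - {"dp": [-0.112, -0.038, 0], "delta_rot": [0, 0, -0.089], "gripper": 0}
    - {"dp": [-0.112, -0.038, 0], "delta_rot": [0, 0, -0.089], "gripper": 0}
    - {"dp": [-0.112, -0.038, 0], "delta_rot": [0, 0, -0.089], "gripper": 0}
    - {"dp": [-0.112, -0.038, 0], "delta_rot": [0, 0, -0.089], "gripper": 0}
    - {"dp": [-0.056, -0.02, 0], "delta_rot": [0, 0, -0.044], "gripper": 0}
    - {"dp": [-0.056, -0.02, 0], "delta_rot": [0, 0, -0.044], "gripper": 0}
    - {"dp": [-0.056, -0.02, 0], "delta_rot": [0, 0, -0.044], "gripper": 0}
    - {"dp": [0, 0, 0], "delta_rot": [0, 0, 0], "gripper": 0}

```text
time: 18.05
tool_pos: [0.527, 0.0273, 0.0836]
tcp_rot: [0.0, 0.997, 0.08, 0.001]
ft_force: [4.6, -0.4, -1.8]
width: 0.0001
grasp_force: 1.8
```

```bash
python3 -c "
from h import *
arc(4.4);arc(1)"
```

```text
arc 4.4 [0.5247 0.0282] 9.4
t 18.05 pos [0.527  0.0273 0.0836] head 9.2 w 0.0001 F [ 4.6 -0.4 -1.8] g 1.8
rot [ 0.001 -0.004 -0.004] shift [-0.026 -0.016  0.008]
arc 1 [0.5168 0.0295] 12.8
t 18.05 pos [0.527  0.0273 0.0836] head 9.2 w 0.0001 F [ 4.6 -0.4 -1.8] g 1.8
rot [ 0.001 -0.004 -0.079] shift [-0.119 -0.056  0.008]
```

Call:
step_arm:
  deltas:
    - {"dp": [-0.035, -0.01, 0], "delta_rot": [0, 0, 0], "gripper": 0}
    - {"dp": [-0.035, -0.01, 0], "delta_rot": [0, 0, 0], "gripper": 0}
    - {"dp": [-0.03, -0.01, 0], "delta_rot": [0, 0, 0], "gripper": 0}
    - {"dp": [0, 0, 0], "delta_rot": [0, 0, 0], "gripper": 0}
    - {"dp": [0, 0, 0], "delta_rot": [0, 0, 0], "gripper": 0}

```text
time: 18.55
tool_pos: [0.5169, 0.0289, 0.0831]
tcp_rot: [0.0, 0.997, 0.081, -0.0]
ft_force: [0.3, 0.4, 0.3]
width: -0.0001
grasp_force: 0.0
```

```bash
python3 -c "
from h import *
arc(0)"
```

```text
arc 0 [0.5144 0.0298] 13.8
t 18.55 pos [0.5169 0.0289 0.0831] head 9.3 w -0.0001 F [0.3 0.4 0.3] g 0.0
rot [-0.     0.001 -0.101] shift [-0.027 -0.019  0.002]
```

The push force dropped to zero, so the bar went over the detent. I'll retreat and check.

Call:
step_arm:
  deltas:
    - {"dp": [0.15, 0, 0], "delta_rot": [0, 0, 0], "gripper": 0}
    - {"dp": [0.2, 0, 0], "delta_rot": [0, 0, 0], "gripper": 0}
    - {"dp": [0.2, 0, -0.2], "delta_rot": [0, 0, 0], "gripper": 0}
    - {"dp": [0.2, 0, -0.4], "delta_rot": [0, 0, 0], "gripper": 0}
    - {"dp": [0.4, 0, -0.4], "delta_rot": [0, 0, 0], "gripper": 0}
    - {"dp": [0.4, 0, -0.4], "delta_rot": [0, 0, 0], "gripper": 0}
    - {"dp": [0.4, 0, 0], "delta_rot": [0, 0, 0], "gripper": 0}
    - {"dp": [0.4, 0, 0], "delta_rot": [0, 0, 0], "gripper": 0}
    - {"dp": [0, 0, 0], "delta_rot": [0, 0, 0], "gripper": 0}

```text
time: 19.45
tool_pos: [0.7064, 0.0599, 0.1947]
tcp_rot: [-0.0, 0.997, 0.081, 0.001]
ft_force: [-0.5, -0.5, -0.9]
width: 0.0002
grasp_force: 0.0
```

```bash
python3 -c "
from h import *
s=grab('side','s1'); t=grab('top','t1')
c=lambda im,x,y:cv2.resize(im[y:y+90,x:x+100],None,fx=4,fy=4,interpolation=cv2.INTER_CUBIC)
cv2.imwrite('pics/c2.png',np.hstack([c(t,245,155),c(s,230,180)])); go(.5,0,.2,0)"
```

```text
t 19.55 pos [0.703  0.0594 0.1942] head 9.3 w 0.0003 F [-0.3  0.1  0.9] g 0.0
rot [-0.     0.002  0.206] shift [-2.537  0.742 -0.072]
```

View pics/c2.png

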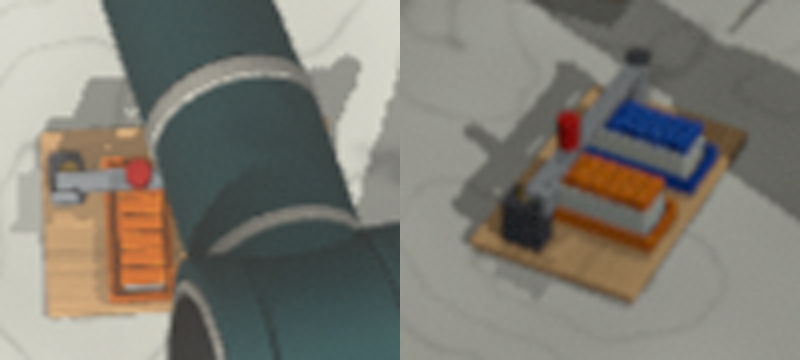

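The bar lies over both seated cases, past the ball and against the stop lug, with the knob at (139,172) in the crop. A quick check of the angle, then I hand in.

```bash
python3 -c "
from h import *
w=atz('t1',np.array([(139,171),(57,186)])/4+[244.6,154.6],[.103,.073]); v=w[:,:2]-[.4981,-.1051]
print(w,np.linalg.norm(v,axis=1),91.8-np.degrees(np.arctan2(v[:,1],v[:,0])))
print(ctrl.finish_job())"
```

```text
[[0.49337916 0.02523619 0.103     ]
 [0.48768467 0.08847191 0.073     ]] [0.13042166 0.19385191] [-0.2743724 -1.279887 ]
the job is handed in; nothing more can be done
None
```

The job is handed in: both pill cases lie lid up in the bays of their own colours, and the keeper bar is clicked shut past the detent (measured at about 0 rad) with the arm clear. The hand-in returned no verdict.

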